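# Load the workpiece under the bridge of the drilling jig

## Task

Load the flat rectangular wood offcut into the drilling jig: lay it flat on the bench, slide it lengthwise under the low bridge past the sprung catch, and push it home against the spring at the far end until the catch snaps out behind it and holds it there. Then let go and leave the other things on the bench where they are.

Things in the scene. Friction and masses are not known exactly. Their poses are not given: they have to be found in the camera images.
- workpiece_mid (a point): Centre of the workpiece: loose flat wood offcut, 42 x 130 x 18 mm, square alike ends (either may lead), 0.05 to 0.11 kg, flat on the bench (this point 9 mm up). y along its length, x across its width, z up. Not the wedge-shaped offcut. A lamp beam hangs 0.66 m over the near half of the bench, ending 0.13 m left of the base axis; leaning the hand's top back towards the robot keeps the arm clear.
- jig_zero (a point): Zero point of the wooden drilling jig, fixed to the bench. The channel under its bridge runs along this point's -y, is 45 mm wide, open at +y; the bench is its floor. It lies at bench level on the channel's middle line, in the plane of the catch's square face. Held by the catch, the piece's outer end is at y = 0 (6 mm outside the bridge), its centre at y = -65 mm. All y and x given are in this frame.
- bridge_edge (a point): Middle of the bridge's lower front edge, at y = -6 mm, 21 mm above the bench (jig axes). Bridge: 94 mm wide, 144 mm long, top at 33 mm, three drill bushings 4 mm higher. It stands on two dark side fences; the +x fence has a flared mouth. On the -x side a steel catch housing 24 mm high, flared, reaches out to y = +33 mm, x = -22 to -47 mm (its pull knob to -65 mm).
- catch_nose (a point): Tip of the catch's square face when sprung out (y = 0, x = -16.5 mm, 10 mm up; fixed to the jig). The nose fills y = 0 to +18 mm, ramped towards the mouth, so the piece presses it aside in passing. A finger there, more than 15 mm to the -x side of the middle line, keeps it from snapping: push on the middle or +x part of the end.
- plunger_tip (a point): Front of the spring plunger deep in the channel when relaxed (y = -126 mm, 10 mm up; fixed to the jig). It pushes the piece back with 2.4 N plus 0.6 N per mm; hard stops at y = -134.5 mm. The piece must go 1 to 4 mm deeper than its held place for the catch to snap; the plunger then pushes it back onto the catch. Unlatched, it springs back out.
- catch (a joint): Travel of the sprung catch bolt (m): 0 = fully out, nose about 7 mm into the channel from the -x side; grows to 0.009 as pressed back into its housing (1.4 N plus 0.28 N per mm). About 0.003 to 0.007 while the piece is passing it.
- workpiece: The same workpiece; its origin is the centre of its underside, axes as above.
- wedge: Loose pine wedge, 30 x 100 x 24 mm, origin centre of its underside, y along its length; a bystander.
- cork: Loose cork sanding block, 60 x 105 x 35 mm, origin centre of its underside; a bystander.
- filler: Loose small filler jar with brown lid, 66 mm across, 57 mm high, origin centre of its underside; a bystander.

How it is judged (in metres and radians):
On the way:
1. the workpiece, flat and low, has its leading end under the bridge and presses the catch aside (height (world z) of workpiece_mid below 0.013 m and angle between the y axis of workpiece_mid and the y axis of jig_zero, either way round below 0.08 rad and x of workpiece_mid in the frame of jig_zero between -0.006 and 0.006 m and y of workpiece_mid in the frame of jig_zero below 0.05 m and value of joint catch above 0.002 m), for 0.1 s.
At the end, for the whole second after the job is handed in: The workpiece lies flat in the channel, in line with it within 0.08 rad, its centre 63 to 67.5 mm in from the catch's face (held between catch and spring plunger), the catch sprung out behind it to within 2 mm, and it is at rest (height (world z) of workpiece_mid below 0.013 m and angle between the y axis of workpiece_mid and the y axis of jig_zero, either way round below 0.08 rad and x of workpiece_mid in the frame of jig_zero between -0.006 and 0.006 m and y of workpiece_mid in the frame of jig_zero between -0.0675 and -0.063 m and value of joint catch below 0.002 m and linear speed of workpiece below 0.01 m/s); the robot touches nothing.
It fails at once if the wedge is shifted more than 20 mm (distance of wedge from where it was at the start of the episode above 0.02 m).
It fails at once if the cork is shifted more than 20 mm (distance of cork from where it was at the start of the episode above 0.02 m).
It fails at once if the filler is shifted more than 20 mm (distance of filler from where it was at the start of the episode above 0.02 m).
It also fails if it takes over 51 s, if anything falls off the work surface, if the arm or the gripper's body presses on something with over 40 N, if the wrist force passes 120 N, or if a joint passes its speed limit or range.

## Robot

A 6-joint arm with a two-finger parallel gripper is mounted at the origin on a cart in front of the work surface, level with it; the furniture and walls round the work are solid. World frame = base frame: x ahead of the robot, y to its left, z up, the work surface at z = 0. Lengths are in mm, angles in rad, forces in N, time in s.
With the tool pointing down it reaches from about 350 to 875 mm from the base axis. Payload 4.2 kg.
Tool frame: the origin (TCP) lies midway between the tips of the shut fingers; the grasp point (between the pads) lies 19 mm behind it; z points along the fingers, y is the line along which they close (so a half turn about z gives the same grasp; the last joint's range is limited). The gripper opens to 85 mm and grips with 20 to 120 N. Pads are 22 mm wide; open, the fingers measure 114 mm over their backs; the gripper's body (76 mm by 85 mm) begins 54 mm behind the grasp point. The pads swing forward as they close: fully open they stand 13 mm farther back than shut.
Start: joints at [1.471, 0.385, 0.008, 0, -1.194, -0.259], TCP at [219.436, 585.19, 231.312] pointing down, gripper open.
Joint ranges: [-3.14, 3.14], [-1.21, 2.06], [-1.07, 1.41], [-3.16, 2.05], [-2.99, -0.16], [-3.1, 3.1]. Speed limits (rad/s): [2.79, 2.79, 3.14, 3.14, 3.14, 3.14].

## Interface

Orientations are given as a unit quaternion [x, y, z, w].
In Python, from bench import arm gives the robot as it stands.
- The arm moves only by the tool send_rows, never from a script. Its argument "targets" is a list of rows, each an object of numbers: "gripper": the gripper command: -1 is fully open, 1 is shut, values between are in proportion; "x", "y", "z": the shift along the tool's x, y, z in cm; "ax", "ay", "az": the turn, a rotation vector about the tool's x, y, z in degrees. A call has 1 to 5 rows; each row shifts and turns the commanded pose from where the row before left it, along the tool's axes as they then stand; what a row does not reach is not made up. A row lasts 1/12 s, in which the tool goes at most 41.7 mm and 7.16 degrees, less where a joint would pass 70% of its speed; a pose out of reach is approached as far as the arm can. A call is refused whole if a number of a shift passes 4.17 or a number of a turn 7.16, either way. A call with a gripper value outside its range is refused whole. The fingers move at their own pace and stop on an object; the grip force is fixed at half the most. Time passes only in rows, so rows that do not move let the fingers close. It gives the time, the measured TCP pose, the force, the opening and the grip force at its end, in the units of the state.
- arm.read_state(): the state, without advancing time (a new reading comes with each control period).
- arm.get_image(name): name is "scene" or "top" or "wrist"; returns (picture, depth): 400x640x3 uint8, red, green, blue; 400x640 float32, mm along the optical axis (not along the pixel's ray), 0 where there is no reading.
- arm.camera_model(name): a dict with "fx", "fy", "cx", "cy" (pixels), "cam_to_world" (4x4, takes a point from camera to world coordinates). Camera axes: x right, y down, z forward; pixel columns grow to the right and rows downward; lengths in mm; the calibration is good to about 2 mm. A picture is of the moment at which its call begins: read the wrist's pose just before it. camera_model takes no time and is no camera call; for the wrist camera it gives the pose at the moment of the call.
- arm.job_done(): hands the job in; it is judged then, once.
Trained networks look in the newest picture that a camera, given by its name, has taken for a name from the list of things; names that differ only in an ending like _2 or _b are one class to them, and where a whole thing is asked for, a point or a joint stands for the part that bears it (a point fixed in the world has none). Each returns a list of dicts, best first, with "score" (0 to 1); they miss things now and then, are a little off and sometimes report something else, mostly with a low value. They report only what shows in the picture. A call takes as long as a camera call.
- arm.boxes_of(camera, thing): "rect" ([left, top, width, height] in pixels, round what is visible of it).
The state is a dict: "clock": time; "joints": joint angles; "joint_vel": joint speeds; "joint_efforts": joint torques, N m; "position": TCP position; "ee_rot": TCP orientation; "contact_force": force on the tool from outside, world axes, zero at the start; "wrist_torque": the same for the moment, N m; "gripper_width": finger opening in mm; "grasp_force": force on a finger pad.
Only numpy, scipy, OpenCV 4.12 (cv2) and the standard library are available. Lean on these libraries where they do the work, as an engineer would, in place of code of your own. Each camera call takes 0.05 s, during which the arm holds its last target. There are 200 camera calls.

## Working session

There is one attempt and no reset: what is moved stays moved. The work goes in short steps, Python scripts to look and compute and a tool call to move; the robot and the scene stay as the last step left them, time stands still between calls to the robot, and variables do not carry over. Pictures are saved under pics/ and viewed, at most 12 in all, crops included, and the job is handed in when it is done.

Besides the shell and the picture viewer there is one more tool, called by a JSON object that holds its "api" and its "payload", one argument or row to a line. send_rows: Moves the arm, as the interface text tells. Its arguments: {"type":"object","properties":{"targets":{"type":"array"}},"required":["targets"]}

```bash
mkdir -p pics; cat > h.py <<'E'
from bench import arm
import numpy as np, cv2
def pts(name,dep):
    m=arm.camera_model(name);v,u=np.mgrid[0:400,0:640]
    c=np.stack([(u-m['cx'])/m['fx']*dep,(v-m['cy'])/m['fy']*dep,dep,np.ones_like(dep)],-1)
    return (c@np.array(m['cam_to_world']).T)[...,:3]
E
python3 - <<'E'
from h import *
s=arm.read_state();print(s['clock'],s['position'],s['ee_rot'])
for n in('top','scene'):
    im,d=arm.get_image(n);P=pts(n,d);np.save(n+'.npy',P);cv2.imwrite(f'pics/{n}.png',im[...,::-1]);
    for t in('workpiece','jig_zero','bridge_edge','catch_nose','wedge','cork','filler'):
        for b in arm.boxes_of(n,t)[:2]:
            x,y,w,h=b['rect'];c=P[int(min(y+h/2,399)),int(min(x+w/2,639))];print(n,t,round(b['score'],2),np.round(b['rect']),c.round())
E
```

```text
0.0 [219.24268833 584.6320262  230.21377404] [ 9.83934559e-01 -1.78526051e-01 -1.42993500e-04  1.10106625e-03]
top workpiece 0.89 [214. 206.  24.  52.] [468.  83.  18.]
top jig_zero 0.88 [231. 139.  51.  73.] [611.   7.  33.]
top bridge_edge 0.92 [233. 136.  47.  78.] [611.   7.  33.]
top catch_nose 0.95 [233. 140.  50.  72.] [609.   5.  30.]
top wedge 0.75 [309. 222.  40.  24.] [ 463. -177.   12.]
top cork 0.93 [346. 207.  42.  23.] [ 504. -269.   34.]
top filler 0.92 [380. 175.  30.  25.] [ 580. -336.   57.]
scene workpiece 0.81 [177. 183.  65.  39.] [447.  73.  18.]
scene workpiece 0.47 [245. 154.  76.  52.] [593. -15.  33.]
scene jig_zero 0.61 [246. 156.  72.  51.] [582. -21.  36.]
scene bridge_edge 0.7 [246. 154.  75.  51.] [596. -13.  33.]
scene catch_nose 0.85 [249. 160.  72.  46.] [583. -29.  36.]
scene wedge 0.57 [284. 227.  32.  49.] [ 448. -179.   16.]
```

```bash
python3 -c "
import cv2
a=cv2.imread('pics/top.png')[110:290,180:420];cv2.imwrite('pics/topc.png',cv2.resize(a,None,fx=3.3,fy=3.3,interpolation=2))"
```

```text
(no output)
```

View pics/topc.png

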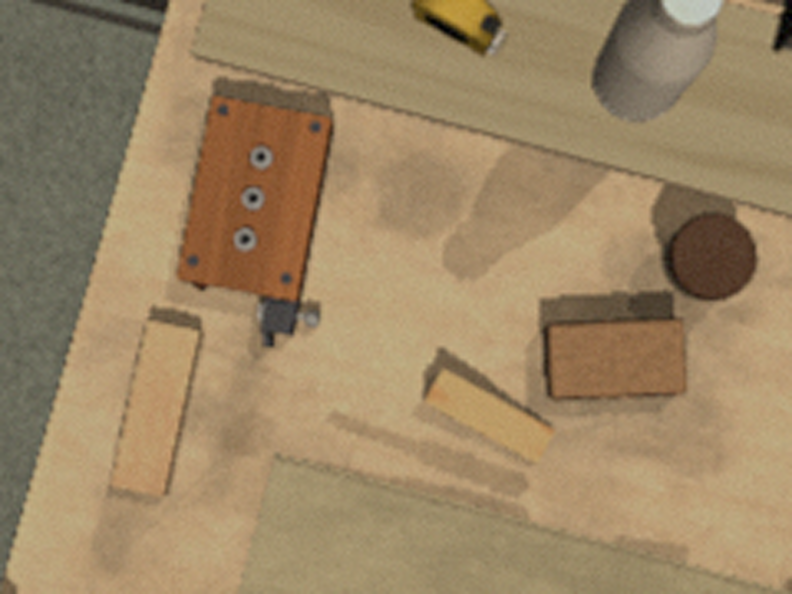

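View pics/scene.png

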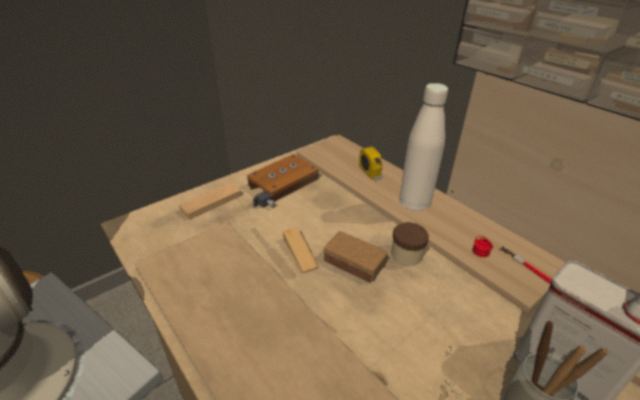

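The top view shows the workpiece (crop 155,405) lying nearly parallel to the jig (255,200). The jig mouth and catch housing (280,315) face the robot, and the bystanders are well to the right. Next I'll measure the rectangles.

```bash
cat >> h.py <<'E'
def rect(P,c,R,lo,hi):
    m=(np.hypot(P[...,0]-c[0],P[...,1]-c[1])<R)&(P[...,2]>lo)&(P[...,2]<hi)
    m=cv2.morphologyEx(m.astype(np.uint8),cv2.MORPH_OPEN,np.ones((2,2)))
    n,l,st,_=cv2.connectedComponentsWithStats(m);
    if n<2: return None
    m=l==1+np.argmax(st[1:,4])
    q=P[m][:,:2].astype(np.float32);(x,y),(w,h),a=cv2.minAreaRect(q)
    b=cv2.boxPoints(((x,y),(w,h),a));e=[b[1]-b[0],b[2]-b[1]];e=max(e,key=np.linalg.norm);e=e*np.sign(e[0])
    # centre by mean, axis by PCA too
    mu=q.mean(0);_,_,V=np.linalg.svd(q-mu,full_matrices=False);v=V[0]*np.sign(V[0][0])
    return dict(c=(round(x,1),round(y,1)),mean=mu.round(1),size=(round(w,1),round(h,1)),ang=round(float(np.degrees(np.arctan2(e[1],e[0]))),2),pca=round(float(np.degrees(np.arctan2(v[1],v[0]))),2),z=round(float(np.median(P[m][:,2])),1),n=int(m.sum()))
E
python3 - <<'E'
from h import *
P=np.load('top.npy')
print(rect(P,(468,83),100,10,26)); print(rect(P,(611,7),110,28,36))
S=np.load('scene.npy')
print(rect(S,(468,83),100,10,26)); print(rect(S,(611,7),110,28,36))
E
```

```text
{'c': (462.1, 81.5), 'mean': array([462.3,  79.3], dtype=float32), 'size': (42.7, 131.9), 'ang': -11.86, 'pca': -11.84, 'z': 17.4, 'n': 882}
{'c': (601.8, -52.7), 'mean': array([621.1,   3.6], dtype=float32), 'size': (234.7, 154.4), 'ang': 70.05, 'pca': -8.37, 'z': 33.1, 'n': 1753}
{'c': (232.9, -184.5), 'mean': array([453.8,  74.2], dtype=float32), 'size': (787.3, 129.9), 'ang': 49.18, 'pca': 32.97, 'z': 18.2, 'n': 845}
{'c': (328.8, -206.1), 'mean': array([611.5,  -1.4], dtype=float32), 'size': (865.9, 162.5), 'ang': 35.73, 'pca': 12.43, 'z': 33.6, 'n': 1342}
```

```bash
sed -i 's/np.ones((2,2))/np.ones((3,3))/' h.py
python3 - <<'E'
from h import *
for n in('top','scene'):
  P=np.load(n+'.npy')
  print(rect(P,(462,80),90,10,26)); print(rect(P,(615,4),90,28,36)); print(rect(P,(600,4),90,30,36))
E
```

```text
{'c': (465.3, 82.3), 'mean': array([465. ,  81.6], dtype=float32), 'size': (43.2, 129.9), 'ang': -11.73, 'pca': -11.62, 'z': 17.7, 'n': 880}
{'c': (625.8, 6.7), 'mean': array([622.7,   7.1], dtype=float32), 'size': (94.0, 144.1), 'ang': -10.37, 'pca': -12.03, 'z': 32.9, 'n': 1539}
{'c': (608.7, 10.9), 'mean': array([606.8,  14.4], dtype=float32), 'size': (90.6, 110.2), 'ang': -11.54, 'pca': -39.04, 'z': 33.1, 'n': 805}
{'c': (460.4, 82.5), 'mean': array([455.7,  79.7], dtype=float32), 'size': (45.2, 131.9), 'ang': -12.41, 'pca': -11.44, 'z': 18.4, 'n': 837}
{'c': (620.5, 7.5), 'mean': array([613.9,   3.5], dtype=float32), 'size': (96.0, 145.4), 'ang': -10.53, 'pca': -10.04, 'z': 33.6, 'n': 1327}
{'c': (619.3, 7.5), 'mean': array([612.7,   4.7], dtype=float32), 'size': (95.4, 142.5), 'ang': -11.41, 'pca': -10.08, 'z': 33.7, 'n': 1230}
```

```bash
python3 - <<'E'
from h import *
for n in('top','scene'):
  P=np.load(n+'.npy');m=(P[...,2]>450)&(P[...,0]>-50)&(P[...,0]<1000)&(abs(P[...,1])<700)
  q=P[m];print(n,len(q), np.percentile(q,[0,5,50,95,100],axis=0).round() if len(q) else '')
  print(np.array(arm.camera_model(n)['cam_to_world'])[:3,3])
im,d=arm.get_image('wrist');cv2.imwrite('pics/w0.png',im[...,::-1]);print(np.array(arm.camera_model('wrist')['cam_to_world']).round(2));P=pts('wrist',d);print(rect(P,(464,82),90,10,26))
s=arm.read_state()['position'];print(s)
E
```

```text
top 50971 [[ 308. -638.  450.]
 [ 325. -553.  491.]
 [ 630. -348.  590.]
 [ 777.   90.  759.]
 [ 855.  147. 1164.]]
[ 489.19084061 -136.63720567 1164.45481214]
scene 1501 [[  25. -529.  450.]
 [  25. -525.  451.]
 [  25. -525.  545.]
 [ 633. -473.  545.]
 [ 658. -440.  545.]]
[  24.7467321  -524.86927389  545.01891652]
[[-3.5000e-01 -9.0000e-01 -2.7000e-01  2.8854e+02]
 [-9.4000e-01  3.4000e-01  1.0000e-01  5.5817e+02]
 [-0.0000e+00  2.9000e-01 -9.6000e-01  3.7439e+02]
 [ 0.0000e+00  0.0000e+00  0.0000e+00  1.0000e+00]]
None
[219.43982557 585.18126403 231.33053954]
```

View pics/top.png

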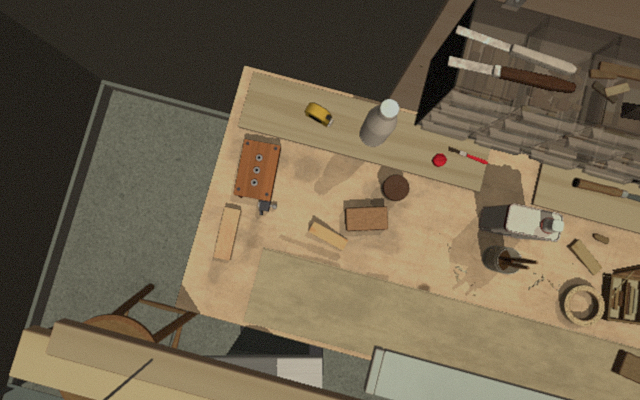

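The top picture shows the lamp beam at lower left, running from about (20,335) to (340,400). I'll get its 3D extents.

```bash
python3 - <<'E'
from h import *
P=np.load('top.npy')
for v,u in [(325,60),(335,60),(350,60),(370,60),(350,150),(365,150),(380,150),(375,250),(390,250),(395,320),(345,20),(365,20)]: print(v,u,P[v,u].round())
s=arm.read_state();print(s['joints'],s['clock'])
E
```

```text
325 60 [400.  85. 758.]
335 60 [391.  85. 757.]
350 60 [378.  84. 758.]
370 60 [354.  96. 734.]
350 150 [378.   6. 758.]
365 150 [365.   6. 757.]
380 150 [353.   5. 758.]
375 250 [357. -82. 758.]
390 250 [344. -82. 759.]
395 320 [ 339. -143.  758.]
345 20 [376. 135. 734.]
365 20 [359. 132. 736.]
[ 1.47058501e+00  3.84661831e-01  7.89481617e-03 -1.72634792e-05
 -1.19399837e+00 -2.58624815e-01] 0.85
```

{"api": "send_rows", "payload": {
  "targets": [
    {"az": -4.5, "gripper": -1},
    {"az": -4.5, "gripper": -1},
    {"ay": 5, "gripper": -1},
    {"ay": 5, "gripper": -1},
    {"ay": 5, "gripper": -1}
  ]
}}

```text
$.targets[0]: bad value
```

```bash
cat >> h.py <<'E'
from scipy.spatial.transform import Rotation as R
def go(t,lean=None,yaw=None):
    s=arm.read_state();q=R.from_quat(s['ee_rot']);M=q.as_matrix()
    d=(M.T@(np.array(t)-s['position']))/10
    print('pos',np.round(s['position'],1),'xax',M[:,0].round(3),'yaw',round(np.degrees(np.arctan2(M[1,0],M[0,0])),2),'lean',round(np.degrees(np.arcsin(M[:2,2]@M[:2,0]/np.linalg.norm(M[:2,0]))),2),'tilt y.z',M[2,1].round(4),'F',np.round(s['contact_force'],1),'w',round(s['gripper_width'],1),'t',s['clock'])
    print('d cm',d.round(2),'rows',int(np.ceil(abs(d).max()/3.5)))
    if yaw is not None:
        y,l=np.radians(yaw),np.radians(lean);x=np.array([np.cos(y)*np.cos(l),np.sin(y)*np.cos(l),np.sin(l)]);z=np.array([np.cos(y)*np.sin(l),np.sin(y)*np.sin(l),-np.cos(l)])
        T=np.stack([x,np.cross(z,x),z],1);print('rot deg',np.degrees(R.from_matrix(M.T@T).as_rotvec()).round(2))
E
python3 -c "
from h import *
go((400,230,130),15,-11.5)"
```

```text
pos [219.4 585.2 231.3] xax [ 0.936 -0.351 -0.   ] yaw -20.56 lean -0.0 tilt y.z -0.0 F [0.4 0.4 0.3] w 85.2 t 0.85
d cm [29.38 26.91 10.13] rows 9
rot deg [ 1.18 14.97 -9.01]
```

Rows probably need every key.

{"api": "send_rows", "payload": {
  "targets": [
    {"x": 0, "y": 0, "z": 0, "ax": 0, "ay": 0, "az": -4.5, "gripper": -1},
    {"x": 0, "y": 0, "z": 0, "ax": 0, "ay": 0, "az": -4.5, "gripper": -1},
    {"x": 0, "y": 0, "z": 0, "ax": 0, "ay": 5, "az": 0, "gripper": -1},
    {"x": 0, "y": 0, "z": 0, "ax": 0, "ay": 5, "az": 0, "gripper": -1},
    {"x": 0, "y": 0, "z": 0, "ax": 0, "ay": 5, "az": 0, "gripper": -1}
  ]
}}

```text
clock: 1.27
position: [219.9, 585.6, 232.2]
ee_rot: [0.986, -0.1, 0.132, 0.012]
contact_force: [0.5, -0.1, -0.9]
gripper_width: 85.4
grasp_force: 0.0
```

```bash
python3 -c "
from h import *
go((390,230,130),15,-11.5)"
```

```text
pos [219.9 585.6 232.2] xax [ 0.945 -0.194  0.263] yaw -11.62 lean 15.22 tilt y.z -0.0023 F [ 0.5 -0.1 -0.9] w 85.4 t 1.2667
d cm [20.31 31.44 16.04] rows 9
rot deg [-0.1  -0.22 -0.12]
```

{"api": "send_rows", "payload": {
  "targets": [
    {"x": 2, "y": 3.1, "z": 1.6, "ax": 0, "ay": 0, "az": 0, "gripper": -1},
    {"x": 2, "y": 3.1, "z": 1.6, "ax": 0, "ay": 0, "az": 0, "gripper": -1},
    {"x": 2, "y": 3.1, "z": 1.6, "ax": 0, "ay": 0, "az": 0, "gripper": -1},
    {"x": 2, "y": 3.1, "z": 1.6, "ax": 0, "ay": 0, "az": 0, "gripper": -1},
    {"x": 2, "y": 3.1, "z": 1.6, "ax": 0, "ay": 0, "az": 0, "gripper": -1}
  ]
}}

```text
clock: 1.68
position: [303.6, 408.3, 179.7]
ee_rot: [0.986, -0.099, 0.13, 0.013]
contact_force: [0.5, 0.7, 0.2]
gripper_width: 85.7
grasp_force: 0.0
```

{"api": "send_rows", "payload": {
  "targets": [
    {"x": 2, "y": 3.1, "z": 1.6, "ax": 0, "ay": 0, "az": 0, "gripper": -1},
    {"x": 2, "y": 3.1, "z": 1.6, "ax": 0, "ay": 0, "az": 0, "gripper": -1},
    {"x": 2, "y": 3.1, "z": 1.6, "ax": 0, "ay": 0, "az": 0, "gripper": -1},
    {"x": 2, "y": 3.1, "z": 1.6, "ax": 0, "ay": 0, "az": 0, "gripper": -1},
    {"x": 2, "y": 3.1, "z": 1.6, "ax": 0, "ay": 0, "az": 0, "gripper": -1}
  ]
}}

```text
clock: 2.1
position: [387.6, 233.1, 128.6]
ee_rot: [0.986, -0.099, 0.13, 0.012]
contact_force: [1.2, -0.1, 0.1]
gripper_width: 85.6
grasp_force: 0.0
```

```bash
python3 -c "
from h import *
go((410,94,100),15,-11.5)
im,d=arm.get_image('wrist');P=pts('wrist',d);print(rect(P,(464,82),90,10,26),rect(P,(623,7),90,28,36))
cv2.imwrite('pics/w1.png',im[...,::-1])"
```

```text
pos [387.6 233.1 128.6] xax [ 0.946 -0.193  0.259] yaw -11.52 lean 15.03 tilt y.z -0.0014 F [ 1.2 -0.1  0.1] w 85.6 t 2.1
d cm [ 4.06 13.19  4.04] rows 4
rot deg [-0.08 -0.03 -0.02]
{'c': (459.2, 71.3), 'mean': array([459.3,  72.5], dtype=float32), 'size': (43.2, 129.5), 'ang': -12.08, 'pca': -12.2, 'z': 16.0, 'n': 9647} None
```

```bash
python3 -c "
from h import *
go((405,94,100),15,-11.5)
im,d=arm.get_image('wrist');P=pts('wrist',d);print(rect(P,(464,82),90,10,26),rect(P,(623,7),90,28,36))
cv2.imwrite('pics/w1.png',im[...,::-1])"
```

```text
pos [386.6 224.7 125.6] xax [ 0.946 -0.2    0.255] yaw -11.95 lean 14.78 tilt y.z 0.0077 F [ 0.9 -6.5 -1.9] w 85.5 t 2.15
d cm [ 3.71 12.38  3.72] rows 4
rot deg [ 0.57  0.22 -0.43]
{'c': (462.8, 84.7), 'mean': array([463.3,  86.1], dtype=float32), 'size': (43.0, 130.1), 'ang': -11.49, 'pca': -11.61, 'z': 19.2, 'n': 10098} None
```

View pics/w1.png

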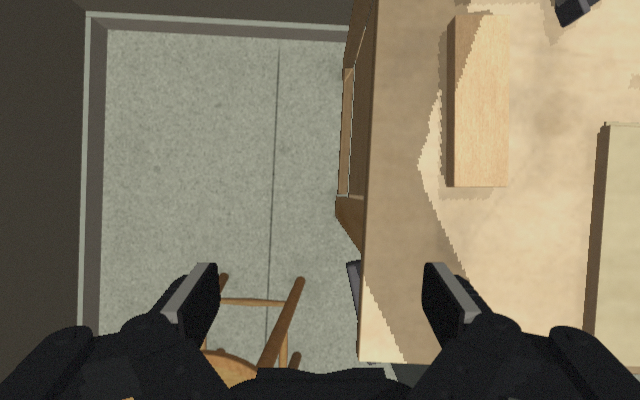

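The wrist view shows the workpiece at (480,100) px, in agreement with the top view. Next is a hover over its near end.

```bash
python3 -c "
from h import *
go((405,96,76),15,-11.6)"
```

```text
pos [386.7 227.7 126.6] xax [ 0.946 -0.2    0.256] yaw -11.94 lean 14.86 tilt y.z 0.0056 F [-0.3 -0.1  0.4] w 85.6 t 2.2
d cm [ 3.06 12.47  6.12] rows 4
rot deg [ 0.42  0.14 -0.33]
```

{"api": "send_rows", "payload": {
  "targets": [
    {"x": 0.6, "y": 2.5, "z": 1.2, "ax": 0, "ay": 0, "az": 0, "gripper": -1},
    {"x": 0.6, "y": 2.5, "z": 1.2, "ax": 0, "ay": 0, "az": 0, "gripper": -1},
    {"x": 0.6, "y": 2.5, "z": 1.2, "ax": 0, "ay": 0, "az": 0, "gripper": -1},
    {"x": 0.6, "y": 2.5, "z": 1.2, "ax": 0, "ay": 0, "az": 0, "gripper": -1},
    {"x": 0.6, "y": 2.5, "z": 1.2, "ax": 0, "ay": 0, "az": 0, "gripper": -1}
  ]
}}

```text
clock: 2.62
position: [406.8, 103.4, 79.9]
ee_rot: [0.987, -0.099, 0.129, 0.013]
contact_force: [-12.0, -0.6, -8.0]
gripper_width: 85.0
grasp_force: 0.0
```

{"api": "send_rows", "payload": {
  "targets": [
    {"x": 0, "y": 0, "z": 0, "ax": 0, "ay": 0, "az": 0, "gripper": -1},
    {"x": 0, "y": 0, "z": 0, "ax": 0, "ay": 0, "az": 0, "gripper": -1},
    {"x": 0, "y": 0, "z": 0, "ax": 0, "ay": 0, "az": 0, "gripper": -1},
    {"x": 0, "y": 0, "z": 0, "ax": 0, "ay": 0, "az": 0, "gripper": -1}
  ]
}}

```text
clock: 2.95
position: [406.7, 104.6, 80.1]
ee_rot: [0.987, -0.099, 0.129, 0.013]
contact_force: [-1.2, -0.5, 0.1]
gripper_width: 85.1
grasp_force: 0.0
```

```bash
python3 -c "
from h import *
im,d=arm.get_image('wrist');P=pts('wrist',d);print(rect(P,(464,84),90,10,26),rect(P,(623,7),90,28,36));np.save('w2.npy',P)
cv2.imwrite('pics/w2.png',im[...,::-1])
go((424,92.5,2),15,-11.6)"
```

```text
{'c': (462.0, 81.1), 'mean': array([462.6,  81.2], dtype=float32), 'size': (41.8, 129.6), 'ang': -11.46, 'pca': -11.54, 'z': 18.4, 'n': 13559} None
pos [406.6 104.7  80.1] xax [ 0.947 -0.191  0.257] yaw -11.43 lean 14.9 tilt y.z -0.0002 F [-0.8 -0.2 -0.6] w 85.4 t 3.0
d cm [-0.12  0.85  8.05] rows 3
rot deg [-0.05  0.1   0.17]
```

View pics/w2.png

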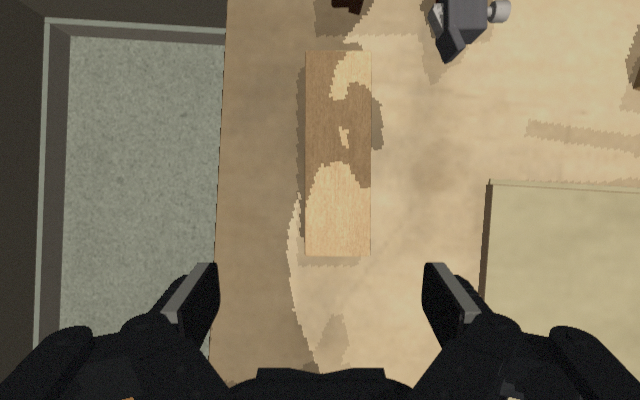

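The piece is centred at (338,153) px, just right of the finger midline. I'll descend with y +1.2 cm.

{"api": "send_rows", "payload": {
  "targets": [
    {"x": -0.1, "y": 0.6, "z": 1.5, "ax": 0, "ay": 0, "az": 0, "gripper": -1},
    {"x": -0.1, "y": 0.6, "z": 2, "ax": 0, "ay": 0, "az": 0, "gripper": -1},
    {"x": 0, "y": 0, "z": 2, "ax": 0, "ay": 0, "az": 0, "gripper": -1},
    {"x": 0, "y": 0, "z": 1.5, "ax": 0, "ay": 0, "az": 0, "gripper": -1},
    {"x": 0, "y": 0, "z": 0.7, "ax": 0, "ay": 0, "az": 0, "gripper": -1}
  ]
}}

```text
clock: 3.42
position: [437.9, 95.9, 36.0]
ee_rot: [0.989, -0.1, 0.105, 0.017]
contact_force: [0.5, -0.6, -0.1]
gripper_width: 85.0
grasp_force: 0.0
```

{"api": "send_rows", "payload": {
  "targets": [
    {"x": 0, "y": 0, "z": 0.2, "ax": 0, "ay": 0, "az": 0, "gripper": -1},
    {"x": 0, "y": 0, "z": 0, "ax": 0, "ay": 0, "az": 0, "gripper": -1},
    {"x": 0, "y": 0, "z": 0, "ax": 0, "ay": 0, "az": 0, "gripper": -1}
  ]
}}

```text
clock: 3.67
position: [437.5, 95.5, 36.4]
ee_rot: [0.989, -0.1, 0.105, 0.017]
contact_force: [-0.9, -0.1, 0.3]
gripper_width: 85.6
grasp_force: 0.0
```

```bash
python3 -c "
from h import *
go((422,89.4,2),15,-11.5)"
```

```text
pos [437.5  95.5  36.4] xax [ 0.958 -0.195  0.211] yaw -11.5 lean 12.19 tilt y.z 0.013 F [-0.9 -0.1  0.3] w 85.6 t 3.6667
d cm [-2.1   0.86  3.08] rows 1
rot deg [0.76 2.81 0.02]
```

```bash
python3 -c "
from h import *
print(arm.read_state()['joints'])"
```

```text
[ 0.47525024  0.26991636 -1.06840883  1.09707795 -0.16075852 -0.1869593 ]
```

{"api": "send_rows", "payload": {
  "targets": [
    {"x": 0, "y": 0, "z": -2, "ax": 0, "ay": 0, "az": 0, "gripper": -1},
    {"x": 0, "y": 0, "z": -2, "ax": 0, "ay": 0, "az": 0, "gripper": -1},
    {"x": 0, "y": 0, "z": -1, "ax": 0, "ay": 0, "az": 0, "gripper": -1},
    {"x": 0, "y": 0, "z": 0, "ax": 0, "ay": 0, "az": 0, "gripper": -1}
  ]
}}

```text
clock: 4.0
position: [439.8, 95.5, 72.3]
ee_rot: [0.988, -0.101, 0.115, 0.019]
contact_force: [0.7, 1.1, 0.1]
gripper_width: 85.2
grasp_force: 0.0
```

```bash
cat >> h.py <<'E'
import json
def log():
    s=arm.read_state();open('log.jsonl','a').write(json.dumps([list(map(float,s[k])) for k in('joints','position','ee_rot')])+'\n');return s
E
python3 -c "
from h import *
s=log();print(s['joints']);go((437,88,40),5,-11.5)"
```

```text
[ 0.63303936  0.2082997  -0.95971133  0.62702975 -0.31325695  0.14367172]
pos [439.8  95.5  72.3] xax [ 0.953 -0.195  0.23 ] yaw -11.58 lean 13.31 tilt y.z 0.0146 F [0.7 1.1 0.1] w 85.2 t 4.0
d cm [-0.87  0.74  3.13] rows 1
rot deg [ 0.87 -8.31 -0.14]
```

```bash
cat > fk.py <<'E'
import numpy as np,json
from scipy.optimize import least_squares
from scipy.spatial.transform import Rotation as R
D=[json.loads(l) for l in open('log.jsonl')]
D=[([1.47058501,.384661831,.00789,0,-1.194,-.2586],[219.44,585.18,231.33],[.98393,-.178526,0,.001]),([.47525,.269916,-1.068409,1.097078,-.160759,-.186959],[437.5,95.5,36.4],[.989,-.1,.105,.017])]+D
def rots(j,s):
    e=lambda a,t:R.from_euler(a,t).as_matrix()
    return [e('z',j[0]),e('y',j[1]),e('y',s[0]*j[2]),e('x',s[1]*j[3]),e('y',s[2]*j[4]),e('x',s[3]*j[5])]
def fk(p,j,s=(-1,1,-1,1),full=False):
    A=rots(j,s);o=[(p[0],p[1],p[2]),(0,0,p[3]),(p[4],0,p[5]),(0,0,0),(p[6],0,0)]
    M=np.eye(3);x=np.zeros(3);X=[]
    for k in range(5):
        M=M@A[k];x=x+M@np.array(o[k]);X.append(x)
    return (X,M@A[5]) if full else x
if __name__=='__main__':
    import itertools
    for s in itertools.product((-1,1),repeat=4):
        C=[np.linalg.multi_dot(rots(d[0],s)).T@R.from_quat(d[2]).as_matrix() for d in D]
        e=max(np.abs(c-C[0]).max() for c in C)
        if e<.15: print(s,e,C[0].round(2).tolist())
        f=lambda p:np.concatenate([fk(p,d[0],s)-d[1] for d in D]+[np.array(p)*1e-3])
        r=least_squares(f,[0,-150,200,400,400,0,200]);print(s,r.cost.round(2),r.x.round(1)) if r.cost<200 else 0
E
python3 fk.py
```

```text
(-1, -1, -1, -1) 0.0024796013160518124 [[-0.0, -0.0, 1.0], [-1.0, 0.0, -0.0], [-0.0, -1.0, -0.0]]
```

```bash
python3 - <<'E'
import fk,numpy as np
from scipy.optimize import least_squares
S=(-1,-1,-1,-1)
def f3(p,j):
    A=fk.rots(j,S);o=[(p[0],p[1],p[2]),(0,0,p[3]),(p[4],0,p[5]),(0,p[7],p[8]),(p[6],0,p[9])]
    M=np.eye(3);x=np.zeros(3)
    for k in range(5): M=M@A[k];x=x+M@np.array(o[k])
    return x
for x0 in ([0,0,200,400,400,0,200,-150,0,0],[0,0,300,300,400,0,200,-100,0,0]):
    r=least_squares(lambda p:np.concatenate([f3(p,d[0])-d[1] for d in fk.D]+[(np.array(p)-x0)*.01]),x0);print(r.cost,r.x.round(0))
E
```

```text
1.4408034658594024 [ -23.    7.  188.  522.  433.   33.  276. -167.  -39.   31.]
3.740155366197402 [ -36.   12.  210.  493.  440.   51.  264. -172.  -61.   49.]
```

```bash
cat > k.py <<'E'
import fk,numpy as np
from scipy.optimize import least_squares
from scipy.spatial.transform import Rotation as R
S=(-1,-1,-1,-1);C=np.array([[0,0,1],[-1,0,0],[0,-1,0.]])
def f(p,j):
    A=fk.rots(j,S);o=[(0,0,p[0]),(0,0,p[1]),(p[2],0,0),(0,p[3],0),(p[4],0,0)]
    M=np.eye(3);x=np.zeros(3);X=[]
    for k in range(5): M=M@A[k];x=x+M@np.array(o[k]);X.append(x)
    return X,M@A[5]@C
r=least_squares(lambda p:np.concatenate([f(p,d[0])[0][-1]-d[1] for d in fk.D]),[200,450,450,-160,300])
p=r.x
lo=np.array([-3.14,-1.21,-1.07,-3.16,-2.99,-3.1])+.03;hi=np.array([3.14,2.06,1.41,2.05,-.16,3.1])-.03
def ik(t,lean,yaw,roll=0,j0=None):
    y,l=np.radians(yaw),np.radians(lean);x=np.array([np.cos(y)*np.cos(l),np.sin(y)*np.cos(l),np.sin(l)]);z=np.array([np.cos(y)*np.sin(l),np.sin(y)*np.sin(l),-np.cos(l)])
    T=np.stack([x,np.cross(z,x),z],1)@R.from_euler('x',roll,degrees=True).as_matrix()
    def e(j):
        X,M=f(p,j);return np.r_[(X[-1]-t)/100,R.from_matrix(M.T@T).as_rotvec()]
    best=None
    for s in ([j0] if j0 is not None else [])+[np.array([.5,.3,-.8,.3,-.5,0]),np.array([.6,.2,-.9,.6,-.3,0])]:
        q=least_squares(e,np.clip(s,lo,hi),bounds=(lo,hi))
        if best is None or q.cost<best.cost: best=q
    return best.x,best.cost,f(p,best.x)[0]
E
python3 - <<'E'
from k import *
print(r.cost,p.round(1))
for t in ((422,90,2),(442,86,2),(410,50,2),(430,45,2),(450,40,2),(545,22,4)):
  for L in (15,10,5,0,-5):
    j,c,X=ik(np.array(t),L,-11.5);print(t,L,'cost %.4f'%c,j.round(2),'elbow',X[1].round(),'wr',X[2].round(),X[3].round())
E
```

```text
0.0006001776800112033 [ 160.5  564.9  421.8 -159.8  297.6]
(422, 90, 2) 15 cost 0.0097 [ 0.55  0.35 -1.04  0.87 -0.19 -0.05] elbow [164. 102. 691.] wr [229. 142. 277.] [385. 118. 299.]
(422, 90, 2) 10 cost 0.0016 [ 0.61  0.36 -0.97  0.51 -0.19  0.26] elbow [163. 113. 689.] wr [246. 171. 280.] [388. 100. 298.]
(422, 90, 2) 5 cost 0.0000 [ 0.63  0.37 -0.87  0.24 -0.27  0.51] elbow [168. 121. 686.] wr [276. 200. 286.] [397.  95. 298.]
(422, 90, 2) 0 cost 0.0000 [ 0.59  0.4  -0.73  0.   -0.44  0.78] elbow [183. 122. 681.] wr [333. 223. 300.] [422.  90. 300.]
(422, 90, 2) -5 cost 0.0000 [ 0.54  0.43 -0.63 -0.11 -0.58  0.92] elbow [201. 121. 674.] wr [378. 229. 307.] [447.  85. 298.]
(442, 86, 2) 15 cost 0.0082 [ 0.54  0.37 -0.99  0.77 -0.19  0.06] elbow [175. 105. 687.] wr [251. 151. 275.] [403. 109. 299.]
(442, 86, 2) 10 cost 0.0010 [ 0.57  0.38 -0.94  0.53 -0.19  0.28] elbow [175. 112. 686.] wr [264. 169. 277.] [405.  96. 298.]
(442, 86, 2) 5 cost 0.0000 [ 0.59  0.4  -0.82  0.21 -0.3   0.58] elbow [181. 121. 682.] wr [304. 204. 287.] [417.  91. 298.]
(442, 86, 2) 0 cost 0.0000 [ 0.55  0
[... 2026 characters left out ...]
-0.61  1.03] elbow [226.  99. 669.] wr [423. 185. 306.] [475.  35. 298.]
(545, 22, 4) 15 cost 0.0019 [ 0.35  0.46 -0.78  0.56 -0.19  0.48] elbow [235.  85. 667.] wr [365. 132. 269.] [487.  33. 297.]
(545, 22, 4) 10 cost 0.0000 [ 0.37  0.47 -0.7   0.36 -0.27  0.65] elbow [239.  93. 664.] wr [391. 152. 275.] [494.  32. 297.]
(545, 22, 4) 5 cost 0.0000 [ 0.36  0.5  -0.55  0.11 -0.45  0.91] elbow [252.  96. 657.] wr [449. 171. 292.] [520.  27. 300.]
(545, 22, 4) 0 cost 0.0000 [ 0.34  0.52 -0.45 -0.   -0.6   1.03] elbow [267.  94. 649.] wr [492. 173. 302.] [545.  22. 302.]
(545, 22, 4) -5 cost 0.0000 [ 0.31  0.56 -0.36 -0.06 -0.74  1.11] elbow [284.  92. 640.] wr [529. 171. 307.] [570.  17. 300.]
```

{"api": "send_rows", "payload": {
  "targets": [
    {"x": 0, "y": 0, "z": 0, "ax": 0.3, "ay": -2.8, "az": 0, "gripper": -1},
    {"x": 0, "y": 0, "z": 0, "ax": 0.3, "ay": -2.8, "az": 0, "gripper": -1},
    {"x": 0, "y": 0, "z": 0, "ax": 0.3, "ay": -2.7, "az": -0.1, "gripper": -1},
    {"x": 0, "y": 0, "z": 0, "ax": 0, "ay": 0, "az": 0, "gripper": -1},
    {"x": 0, "y": 0, "z": 0, "ax": 0, "ay": 0, "az": 0, "gripper": -1}
  ]
}}

```text
clock: 4.42
position: [441.1, 91.3, 70.8]
ee_rot: [0.993, -0.102, 0.05, 0.009]
contact_force: [-0.4, -0.7, -0.4]
gripper_width: 85.4
grasp_force: 0.0
```

```bash
python3 -c "
from h import *
go((423,89,2),5,-11.5)"
```

```text
pos [441.1  91.3  70.8] xax [ 0.974 -0.202  0.101] yaw -11.74 lean 5.8 tilt y.z 0.0084 F [-0.4 -0.7 -0.4] w 85.4 t 4.4167
d cm [-2.41  0.53  6.67] rows 2
rot deg [ 0.5  -0.8  -0.25]
```

{"api": "send_rows", "payload": {
  "targets": [
    {"x": -1.2, "y": 0.3, "z": 0.5, "ax": 0.5, "ay": -0.8, "az": 0.2, "gripper": -1},
    {"x": -1.2, "y": 0.2, "z": 1.5, "ax": 0, "ay": 0, "az": 0, "gripper": -1},
    {"x": 0, "y": 0, "z": 2.0, "ax": 0, "ay": 0, "az": 0, "gripper": -1},
    {"x": 0, "y": 0, "z": 2, "ax": 0, "ay": 0, "az": 0, "gripper": -1},
    {"x": 0, "y": 0, "z": 0, "ax": 0, "ay": 0, "az": 0, "gripper": -1}
  ]
}}

```text
clock: 4.83
position: [417.5, 87.8, 5.9]
ee_rot: [0.994, -0.103, 0.039, 0.007]
contact_force: [-0.3, 0.2, -0.5]
gripper_width: 85.4
grasp_force: 0.0
```

```bash
python3 -c "
from h import *
go((423,89,1),5,-11.5)"
```

```text
pos [417.5  87.8   5.9] xax [ 0.976 -0.205  0.08 ] yaw -11.84 lean 4.57 tilt y.z 0.006 F [-0.3  0.2 -0.5] w 85.4 t 4.8333
d cm [ 0.47 -0.24  0.53] rows 1
rot deg [ 0.37  0.43 -0.34]
```

{"api": "send_rows", "payload": {
  "targets": [
    {"x": 0.5, "y": -0.2, "z": 0.5, "ax": 0.4, "ay": 0.4, "az": -0.3, "gripper": -1},
    {"x": 0, "y": 0, "z": 0, "ax": 0, "ay": 0, "az": 0, "gripper": -1},
    {"x": 0, "y": 0, "z": 0, "ax": 0, "ay": 0, "az": 0, "gripper": 1},
    {"x": 0, "y": 0, "z": 0, "ax": 0, "ay": 0, "az": 0, "gripper": 1},
    {"x": 0, "y": 0, "z": 0, "ax": 0, "ay": 0, "az": 0, "gripper": 1}
  ]
}}

```text
clock: 5.25
position: [426.7, 91.2, 4.8]
ee_rot: [0.994, -0.101, 0.047, 0.001]
contact_force: [0.4, -0.2, 0.4]
gripper_width: 51.9
grasp_force: 0.0
```

{"api": "send_rows", "payload": {
  "targets": [
    {"x": 0, "y": 0, "z": 0, "ax": 0, "ay": 0, "az": 0, "gripper": 1},
    {"x": 0, "y": 0, "z": 0, "ax": 0, "ay": 0, "az": 0, "gripper": 1},
    {"x": 0, "y": 0, "z": 0, "ax": 0, "ay": 0, "az": 0, "gripper": 1},
    {"x": 0, "y": 0, "z": 0, "ax": 0, "ay": 0, "az": 0, "gripper": 1},
    {"x": 0, "y": 0, "z": 0, "ax": 0, "ay": 0, "az": 0, "gripper": 1}
  ]
}}

```text
clock: 5.67
position: [426.9, 91.3, 5.1]
ee_rot: [0.994, -0.101, 0.047, 0.001]
contact_force: [-1.9, -0.2, 7.2]
gripper_width: 39.9
grasp_force: 60.5
```

```bash
python3 -c "
from h import *
s=log();print(s['grasp_force']);go((417,46,1),5,-11.5)
im,d=arm.get_image('wrist');P=pts('wrist',d);print(rect(P,(464,84),90,10,26));J=rect(P,(600,7),110,28,36);print(J);np.save('w3.npy',P)
cv2.imwrite('pics/w3.png',im[...,::-1])
"
```

```text
60.47079920768738
pos [426.9  91.3   5.1] xax [ 0.975 -0.201  0.093] yaw -11.62 lean 5.34 tilt y.z -0.0082 F [-1.9 -0.2  7.2] w 39.9 t 5.6667
d cm [-0.09  4.64  0.36] rows 2
rot deg [-0.46 -0.34 -0.12]
{'c': (462.7, 82.2), 'mean': array([467.8,  81.1], dtype=float32), 'size': (67.9, 130.5), 'ang': -12.29, 'pca': -12.2, 'z': 18.4, 'n': 34590}
None
```

View pics/w3.png

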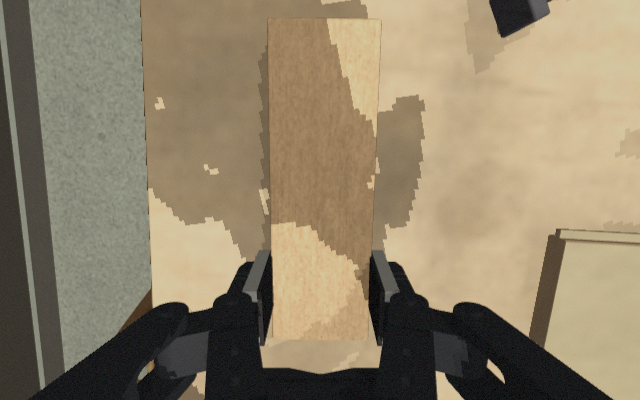

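The workpiece is gripped at (325,180) px, with the pads near its rear end. Before moving it, I'll refine the jig line from the saved top view.

```bash
python3 - <<'E'
from h import *
for n in('top','scene'):
  P=np.load(n+'.npy')
  for c0,lo,hi,nm in(((623,7),30,40,'jig'),((463,82),13,22,'piece')):
    d=np.array([np.cos(np.radians(-11)),np.sin(np.radians(-11))]);nn=np.array([-d[1],d[0]])
    q=P[...,:2]-np.array(c0);s=q@d;t=q@nn
    m=(abs(s)<(85 if nm=='jig' else 75))&(abs(t)<60)&(P[...,2]>lo)&(P[...,2]<hi)
    s,t=s[m],t[m];L=72 if nm=='jig' else 65;W=47 if nm=='jig' else 21
    out=[]
    B=np.arange(-L+8,L-8,4);mid=[];a=[];b=[]
    for x in B:
        k=t[abs(s-x)<2.5]
        if len(k)>5:a.append((x,k.min()));b.append((x,k.max()))
    a=np.array(a);b=np.array(b)
    def fit(v):
        k=np.ones(len(v),bool)
        for _ in range(4):
            f=np.polyfit(v[k,0],v[k,1],1);k=abs(v[:,1]-np.polyval(f,v[:,0]))<1.8
        return f,k.sum()
    (fa,na),(fb,nb)=fit(a),fit(b)
    k=[ (s[abs(t-y)<2.5].min(),s[abs(t-y)<2.5].max()) for y in np.arange(-W+8,W-8,4)]
    lo_,hi_=np.median(k,axis=0)
    print(n,nm,'angs',-11+np.degrees(fa[0]).round(2),-11+np.degrees(fb[0]).round(2),'edges',fa[1].round(1),fb[1].round(1),na,nb,'ends',lo_.round(1),hi_.round(1),'centre',np.round(np.array(c0)+d*(lo_+hi_)/2+nn*(fa[1]+fb[1])/2,1))
E
```

```text
top jig angs -10.31 -10.25 edges -45.9 46.1 32 32 ends -68.5 73.5 centre [625.5   6.7]
top piece angs -11.49 -11.82 edges -20.1 20.8 29 29 ends -62.0 66.0 centre [465.  82.]
scene jig angs -10.62 -10.17 edges -46.9 45.3 32 28 ends -74.0 68.1 centre [619.9   6.8]
scene piece angs -11.41 -12.46 edges -21.0 20.0 29 25 ends -68.4 61.6 centre [459.6  82.2]
```

```bash
cat >> h.py <<'E'
Z=np.array([546,20.2]);Dj=np.array([.9839,-.1788]);Nj=np.array([.1788,.9839])
def jig(x,y,z): return np.r_[Z+x*Nj-y*Dj,z]
def where(): 
    p=np.array(arm.read_state()['position']);q=p[:2]-Z;print('jig TCP x %.1f y %.1f z %.1f'%(q@Nj,-q@Dj,p[2]))
E
python3 - <<'E'
from h import *
from k import ik
where()
for y in (146,125,100,80,60,30,0):
  for L in(3,5,8,10):
    j,c,X=ik(jig(0,y,5),L,-10.3);print(y,L,'%.4f'%c,j.round(2),X[1].round())
go(jig(48.7,146,8),5,-11.5)
go(jig(0,146,8),5,-10.3)
E
```

```text
jig TCP x 48.6 y 129.9 z 5.0
146 3 0.0000 [ 0.55  0.35 -0.87  0.11 -0.32  0.74] [165. 100. 691.]
146 5 0.0000 [ 0.55  0.34 -0.94  0.25 -0.24  0.59] [159.  98. 694.]
146 8 0.0007 [ 0.55  0.33 -0.99  0.37 -0.19  0.49] [156.  95. 695.]
146 10 0.0025 [ 0.55  0.33 -0.99  0.37 -0.19  0.49] [155.  94. 695.]
125 3 0.0000 [ 0.51  0.37 -0.81  0.1  -0.35  0.79] [179. 100. 687.]
125 5 0.0000 [ 0.52  0.36 -0.88  0.21 -0.27  0.67] [173.  99. 689.]
125 8 0.0003 [ 0.51  0.35 -0.96  0.4  -0.19  0.49] [168.  94. 692.]
125 10 0.0017 [ 0.51  0.35 -0.96  0.4  -0.19  0.5 ] [167.  93. 692.]
100 3 0.0000 [ 0.47  0.4  -0.75  0.09 -0.38  0.84] [195.  99. 681.]
100 5 0.0000 [ 0.48  0.39 -0.81  0.18 -0.31  0.74] [189.  99. 684.]
100 8 0.0000 [ 0.47  0.37 -0.92  0.43 -0.19  0.5 ] [182.  92. 687.]
100 10 0.0009 [ 0.47  0.37 -0.92  0.43 -0.19  0.5 ] [182.  92. 687.]
80 3 0.0000 [ 0.44  0.42 -0.7   0.08 -0.41  0.88] [208.  98. 677.]
80 5 0.0000 [ 0.45  0.41 -0.75  0.15 -0.34  0.79] [202.  98. 679.]
80 8 0.0000 [ 0.45  0.39 -0.87  0.4  -0.21  0.55] [194.  93. 683.]
80 10 0.0004 [ 0.44  0.39 -0.89  0.46 -0.19  0.51] 
[... 487 characters left out ...]
30 10 0.0000 [ 0.39  0.44 -0.8   0.46 -0.21  0.56] [221.  90. 673.]
0 3 0.0000 [ 0.35  0.51 -0.5   0.05 -0.52  1.  ] [258.  94. 654.]
0 5 0.0000 [ 0.36  0.5  -0.54  0.1  -0.46  0.94] [252.  94. 657.]
0 8 0.0000 [ 0.37  0.48 -0.62  0.21 -0.36  0.83] [244.  94. 661.]
0 10 0.0000 [ 0.37  0.47 -0.69  0.34 -0.27  0.7 ] [239.  92. 664.]
pos [426.9  91.3   5. ] xax [ 0.975 -0.201  0.093] yaw -11.62 lean 5.33 tilt y.z -0.0082 F [-2.4  0.4  6.3] w 40.2 t 5.7167
d cm [-1.57  0.02 -0.44] rows 1
rot deg [-0.46 -0.33 -0.12]
pos [426.9  91.3   5. ] xax [ 0.975 -0.201  0.093] yaw -11.62 lean 5.33 tilt y.z -0.0082 F [-2.4  0.4  6.3] w 40.2 t 5.7167
d cm [-1.46  4.89 -0.47] rows 2
rot deg [-0.35 -0.34 -1.31]
```

{"api": "send_rows", "payload": {
  "targets": [
    {"x": 0, "y": 0, "z": -0.4, "ax": 0, "ay": 0, "az": 0, "gripper": 1},
    {"x": -0.8, "y": 0, "z": -0.1, "ax": 0, "ay": 0, "az": 0, "gripper": 1},
    {"x": -0.8, "y": 0, "z": 0, "ax": -0.3, "ay": -0.3, "az": -1.3, "gripper": 1},
    {"x": 0, "y": 1.0, "z": 0, "ax": 0, "ay": 0, "az": 0, "gripper": 1},
    {"x": 0, "y": 1.2, "z": 0, "ax": 0, "ay": 0, "az": 0, "gripper": 1}
  ]
}}

```text
clock: 6.13
position: [406.3, 72.7, 7.8]
ee_rot: [0.995, -0.089, 0.043, 0.004]
contact_force: [-0.6, -0.3, -2.1]
gripper_width: 40.3
grasp_force: 60.7
```

{"api": "send_rows", "payload": {
  "targets": [
    {"x": 0, "y": 1.2, "z": 0, "ax": 0, "ay": 0, "az": 0, "gripper": 1},
    {"x": 0, "y": 1, "z": 0, "ax": 0, "ay": 0, "az": 0, "gripper": 1},
    {"x": 0, "y": 0.4, "z": 0, "ax": 0, "ay": 0, "az": 0, "gripper": 1},
    {"x": 0, "y": 0, "z": 0, "ax": 0, "ay": 0, "az": 0, "gripper": 1},
    {"x": 0, "y": 0, "z": 0, "ax": 0, "ay": 0, "az": 0, "gripper": 1}
  ]
}}

```text
clock: 6.55
position: [402.3, 46.8, 7.7]
ee_rot: [0.995, -0.09, 0.043, 0.004]
contact_force: [1.5, -0.1, -0.2]
gripper_width: 40.4
grasp_force: 60.7
```

```bash
python3 - <<'E'
from h import *
where();go(jig(0,120,6),5,-10.3)
im,d=arm.get_image('wrist');P=pts('wrist',d);np.save('w4.npy',P)
cv2.imwrite('pics/w4.png',im[...,::-1])
E
```

```text
jig TCP x 0.5 y 146.1 z 7.7
pos [402.3  46.8   7.7] xax [ 0.98  -0.179  0.087] yaw -10.37 lean 5.0 tilt y.z -0.0005 F [ 1.5 -0.1 -0.2] w 40.4 t 6.55
d cm [2.59 0.04 0.4 ] rows 1
rot deg [-0.02  0.   -0.07]
```

View pics/w4.png

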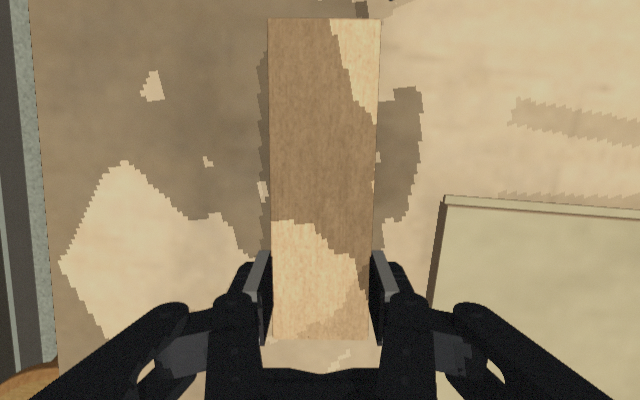

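The piece is held in line (column 325), and a housing tip shows at about (361,8) px, just past the leading right corner. I'll check its 3D position.

```bash
python3 - <<'E'
from h import *
P=np.load('w4.npy');q=P[...,:2]-Z;X=q@Nj;Y=-q@Dj
for r in (0,4,8,12,16):
    print(r,[(c,round(float(X[r,c])),round(float(Y[r,c])),round(float(P[r,c,2]))) for c in range(340,412,6)])
print('lead row20',[(c,round(float(X[24,c]),1),round(float(Y[24,c]),1),round(float(P[24,c,2]),1)) for c in (262,268,272,325,376,380,386)])
im=cv2.imread('pics/w4.png');print(im[2,340:412:6].tolist())
E
```

```text
0 [(340, -8, 32, 1), (346, -11, 32, 0), (352, -13, 32, 1), (358, -16, 32, 1), (364, -18, 32, 1), (370, -21, 32, 1), (376, -23, 32, 1), (382, -26, 32, -1), (388, -28, 32, 0), (394, -31, 32, -1), (400, -33, 32, 1), (406, -36, 32, 0)]
4 [(340, -8, 33, 0), (346, -11, 34, 1), (352, -13, 34, 1), (358, -16, 34, 1), (364, -18, 34, 0), (370, -21, 34, 0), (376, -23, 34, 1), (382, -26, 34, 1), (388, -28, 33, -1), (394, -31, 33, 0), (400, -33, 33, 0), (406, -36, 33, 0)]
8 [(340, -8, 35, 0), (346, -11, 35, 1), (352, -13, 36, 2), (358, -16, 35, 1), (364, -18, 35, 0), (370, -21, 35, 1), (376, -23, 35, 0), (382, -26, 35, 0), (388, -28, 35, 0), (394, -31, 35, 0), (400, -33, 35, 0), (406, -35, 35, 1)]
12 [(340, -8, 37, 0), (346, -11, 37, 2), (352, -13, 37, 1), (358, -16, 37, 0), (364, -18, 37, 0), (370, -21, 37, 1), (376, -23, 37, 1), (382, -26, 36, 0), (388, -28, 37, 1), (394, -31, 37, 0), (400, -33, 37, 1), (406, -36, 36, -1)]
16 [(340, -8, 38, 0), (346, -11, 38, 1), (352, -13, 38, 1), (358, -16, 38, 0), (364, -18, 38, 0), (370, -21, 38, 1), (376, -23, 38, 1), (382, -26, 38, 1), (388, -29, 37, -2), (394, -31, 38, 1), (400, -33, 38, 2), (406, -36, 38, 0)]
lead row20 [(262, 24.2, 41.0, -0.1), (268, 18.8, 46.7, 20.3), (272, 17.3, 46.7, 20.3), (325, -2.0, 46.6, 20.0), (376, -20.5, 46.8, 20.5), (380, -22.0, 46.7, 20.2), (386, -27.6, 41.2, 0.6)]
[[90, 117, 135], [91, 117, 137], [113, 147, 169], [72, 93, 110], [70, 91, 109], [125, 157, 179], [121, 155, 178], [123, 157, 180], [123, 160, 183], [124, 160, 182], [129, 162, 185], [130, 163, 186]]
```

That was only a shadow. I'll lower and advance 15 mm, then measure the housing against the piece in the same camera.

{"api": "send_rows", "payload": {
  "targets": [
    {"x": 0.5, "y": 0, "z": 0.1, "ax": 0, "ay": 0, "az": 0, "gripper": 1},
    {"x": 0.5, "y": 0, "z": 0.1, "ax": 0, "ay": 0, "az": 0, "gripper": 1},
    {"x": 0.5, "y": 0, "z": 0.1, "ax": 0, "ay": 0, "az": 0, "gripper": 1},
    {"x": 0, "y": 0, "z": 0, "ax": 0, "ay": 0, "az": 0, "gripper": 1},
    {"x": 0, "y": 0, "z": 0, "ax": 0, "ay": 0, "az": 0, "gripper": 1}
  ]
}}

```text
clock: 7.02
position: [417.5, 44.6, 5.8]
ee_rot: [0.995, -0.09, 0.043, 0.004]
contact_force: [0.2, -0.2, -0.7]
gripper_width: 40.1
grasp_force: 60.7
```

```bash
python3 - <<'E'
from h import *
where();go(jig(0,120,5),5,-10.3)
im,d=arm.get_image('wrist');P=pts('wrist',d);np.save('w5.npy',P)
cv2.imwrite('pics/w5.png',im[...,::-1])
q=P[...,:2]-Z;X=q@Nj;Y=-q@Dj;H=P[...,2]
m=(H>12)&(H<23)&(abs(X)<32)&(Y>30)
for y0,y1 in((32,40),(50,60),(70,80),(80,90)):
    k=m&(Y>y0)&(Y<y1);print('piece',y0,np.percentile(X[k],[1,99]).round(1))
h=(H>8)&(Y<34)&(X<-15);print('housing n',h.sum()); 
for y0 in range(10,36,3):
    k=h&(Y>=y0)&(Y<y0+3);print(y0,k.sum(),np.percentile(X[k],[1,99]).round(1) if k.sum()>5 else '',H[k].max() if k.sum() else '')
h=(H>8)&(Y<27)&(X>15);print('right n',h.sum(),X[h].min() if h.sum() else '')
E
```

```text
jig TCP x 1.1 y 130.8 z 5.8
pos [417.5  44.6   5.8] xax [ 0.98  -0.179  0.087] yaw -10.33 lean 4.99 tilt y.z -0.0004 F [ 0.2 -0.2 -0.7] w 40.1 t 7.0167
d cm [1.07 0.11 0.18] rows 1
rot deg [-0.02  0.01 -0.03]
piece 32 [-30.1  19. ]
piece 50 [-21.6  19.3]
piece 70 [-21.4  19.5]
piece 80 [-21.3  19.7]
housing n 1182
10 0  
13 0  
16 0  
19 27 [-46.  -23.3] 11.42390834143336
22 76 [-25.5 -23.8] 21.182362430453708
25 257 [-32.4 -25.3] 25.765686062007546
28 380 [-33.5 -15.3] 26.237937766415683
31 442 [-33.5 -15. ] 25.89763005356275
34 0  
right n 0
```

View pics/w5.png

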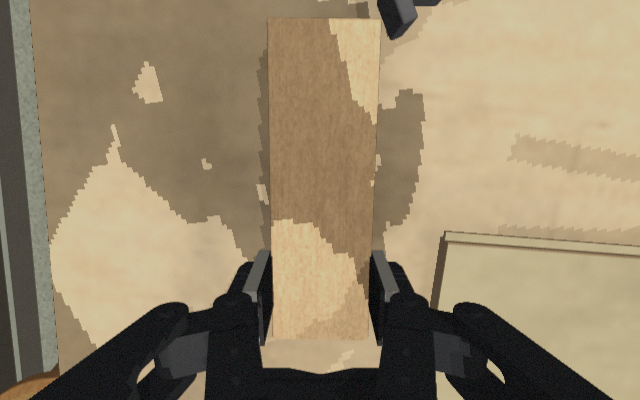

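The housing tip shows at (397,20) px, right of the piece edge, with its inner face clear of it. The piece's midline matches the channel to about 1 mm. I'll advance 18 mm and check both sides.

{"api": "send_rows", "payload": {
  "targets": [
    {"x": 0.4, "y": 0, "z": 0.1, "ax": 0, "ay": 0, "az": 0, "gripper": 1},
    {"x": 0.5, "y": 0, "z": 0, "ax": 0, "ay": 0, "az": 0, "gripper": 1},
    {"x": 0.5, "y": 0, "z": 0.1, "ax": 0, "ay": 0, "az": 0, "gripper": 1},
    {"x": 0.4, "y": 0, "z": 0, "ax": 0, "ay": 0, "az": 0, "gripper": 1},
    {"x": 0, "y": 0, "z": 0, "ax": 0, "ay": 0, "az": 0, "gripper": 1}
  ]
}}

```text
clock: 7.48
position: [436.4, 41.8, 5.7]
ee_rot: [0.995, -0.089, 0.044, 0.003]
contact_force: [0.5, 1.9, -0.8]
gripper_width: 40.4
grasp_force: 60.7
```

```bash
cat > chk.py <<'E'
from h import *
where();s=arm.read_state();print(np.round(s['contact_force'],1))
im,d=arm.get_image('wrist');P=pts('wrist',d)
cv2.imwrite('pics/w6.png',im[...,::-1])
q=P[...,:2]-Z;X=q@Nj;Y=-q@Dj;H=P[...,2]
for y0 in range(-18,60,4):
    k=(Y>=y0)&(Y<y0+4)&(H>7)&(abs(X)<60);x=np.sort(X[k])
    if len(x)>5:
        g=np.where(np.diff(x)>.9)[0];print(y0,[ (round(float(a[0]),1),round(float(a[-1]),1)) for a in np.split(x,g+1) if len(a)>3],H[k].max().round())
E
python3 chk.py
```

```text
jig TCP x 1.7 y 111.7 z 5.7
[ 0.5  1.9 -0.8]
2 [(-60.0, -49.9), (-23.1, -18.0)] 22.0
6 [(-60.0, -49.7), (-47.2, -18.9), (8.1, 11.0), (14.3, 17.3)] 26.0
10 [(-59.8, -56.9), (-47.0, 20.8)] 26.0
14 [(-47.1, -22.7), (-21.3, 20.6)] 27.0
18 [(-47.0, -22.7), (-21.0, 20.4)] 27.0
22 [(-31.5, -23.5), (-21.4, 20.7)] 26.0
26 [(-33.8, -25.4), (-21.1, 20.8)] 26.0
30 [(-33.8, -27.2), (-21.2, 21.0)] 26.0
34 [(-21.0, 20.5)] 21.0
38 [(-21.1, 20.7)] 22.0
42 [(-20.9, 20.8)] 21.0
46 [(-21.0, 21.0)] 21.0
50 [(-21.1, 20.9)] 155.0
54 [(-20.9, 20.8)] 21.0
58 [(-21.0, 20.9)] 21.0
```

{"api": "send_rows", "payload": {
  "targets": [
    {"x": 0.4, "y": 0.05, "z": 0.05, "ax": 0, "ay": 0, "az": 0, "gripper": 1},
    {"x": 0.4, "y": 0, "z": 0.05, "ax": 0, "ay": 0, "az": 0, "gripper": 1},
    {"x": 0.4, "y": 0, "z": 0.05, "ax": 0, "ay": 0, "az": 0, "gripper": 1},
    {"x": 0.4, "y": 0, "z": 0, "ax": 0, "ay": 0, "az": 0, "gripper": 1},
    {"x": 0.4, "y": 0, "z": 0.05, "ax": 0, "ay": 0, "az": 0, "gripper": 1}
  ]
}}

```text
clock: 7.95
position: [455.1, 37.4, 5.4]
ee_rot: [0.995, -0.089, 0.044, 0.004]
contact_force: [-0.5, 3.4, -0.0]
gripper_width: 40.2
grasp_force: 60.8
```

```bash
python3 chk.py
```

```text
jig TCP x 0.7 y 92.6 z 5.4
[-0.5  3.4 -0. ]
-14 [(-46.2, 46.4)] 35.0
-10 [(-46.8, 47.1)] 36.0
-6 [(-46.6, 20.3), (27.0, 35.8)] 27.0
-2 [(-60.0, -49.6), (-46.6, 20.3)] 27.0
2 [(-60.0, -49.4), (-46.5, 20.0)] 26.0
6 [(-60.0, -59.4), (-54.5, -52.7), (-46.8, 20.2)] 27.0
10 [(-46.7, 20.3)] 26.0
14 [(-46.7, 20.5)] 27.0
18 [(-46.2, 20.1)] 27.0
22 [(-32.2, -23.9), (-21.3, 20.2)] 26.0
26 [(-33.6, -25.6), (-21.6, 20.4)] 26.0
30 [(-31.8, -27.5), (-21.4, 20.6)] 155.0
34 [(-21.4, 20.5)] 21.0
38 [(-21.5, 20.2)] 21.0
42 [(-21.3, 20.5)] 21.0
46 [(-21.4, 20.6)] 21.0
50 [(-21.1, 20.7)] 21.0
54 [(-21.2, 20.9)] 21.0
58 [(-21.4, 20.5)] 21.0
```

Bridge centred at x ≈ +0.2, piece at −0.5 in the same view, and the catch is pushing with 3.4 N. I'll go on in.

{"api": "send_rows", "payload": {
  "targets": [
    {"x": 0.3, "y": -0.05, "z": 0, "ax": 0, "ay": 0, "az": 0, "gripper": 1},
    {"x": 0.4, "y": 0, "z": 0.05, "ax": 0, "ay": 0, "az": 0, "gripper": 1},
    {"x": 0.4, "y": 0, "z": 0.05, "ax": 0, "ay": 0, "az": 0, "gripper": 1},
    {"x": 0.4, "y": 0, "z": 0.05, "ax": 0, "ay": 0, "az": 0, "gripper": 1},
    {"x": 0.4, "y": 0, "z": 0, "ax": 0, "ay": 0, "az": 0, "gripper": 1}
  ]
}}

```text
clock: 8.42
position: [473.5, 34.0, 5.5]
ee_rot: [0.995, -0.09, 0.043, 0.004]
contact_force: [-1.1, 2.8, 1.1]
gripper_width: 40.5
grasp_force: 60.8
```

```bash
python3 chk.py | head -6
```

```text
jig TCP x 0.6 y 73.8 z 5.5
[-1.1  2.8  1.1]
-18 [(-47.0, 47.4)] 36.0
-14 [(-47.0, 47.1)] 36.0
-10 [(-46.7, 46.9)] 36.0
-6 [(-46.8, 20.4), (27.1, 35.9)] 26.0
```

{"api": "send_rows", "payload": {
  "targets": [
    {"x": 0.4, "y": 0, "z": 0.05, "ax": 0, "ay": 0, "az": 0, "gripper": 1},
    {"x": 0.4, "y": 0, "z": 0, "ax": 0, "ay": 0, "az": 0, "gripper": 1},
    {"x": 0.4, "y": 0, "z": 0.05, "ax": 0, "ay": 0, "az": 0, "gripper": 1},
    {"x": 0.4, "y": 0, "z": 0, "ax": 0, "ay": 0, "az": 0, "gripper": 1},
    {"x": 0, "y": 0, "z": 0, "ax": 0, "ay": 0, "az": 0, "gripper": 1}
  ]
}}

```text
clock: 8.88
position: [490.5, 31.6, 5.9]
ee_rot: [0.995, -0.09, 0.044, 0.003]
contact_force: [0.9, 3.1, -1.2]
gripper_width: 40.4
grasp_force: 60.7
```

{"api": "send_rows", "payload": {
  "targets": [
    {"x": 0, "y": 0, "z": 0, "ax": 0, "ay": 0, "az": 0, "gripper": -1},
    {"x": 0, "y": 0, "z": 0, "ax": 0, "ay": 0, "az": 0, "gripper": -1},
    {"x": 0, "y": 0, "z": 0, "ax": 0, "ay": 0, "az": 0, "gripper": -1},
    {"x": 0, "y": 0, "z": 0, "ax": 0, "ay": 0, "az": 0, "gripper": -1},
    {"x": 0, "y": 0, "z": 0, "ax": 0, "ay": 0, "az": 0, "gripper": -1}
  ]
}}

```text
clock: 9.3
position: [488.7, 31.0, 5.7]
ee_rot: [0.995, -0.09, 0.043, 0.004]
contact_force: [0.0, -0.7, -0.3]
gripper_width: 85.2
grasp_force: 0.0
```

```bash
python3 - <<'E'
from h import *
where();im,d=arm.get_image('wrist');P=pts('wrist',d);q=P[...,:2]-Z;X=q@Nj;Y=-q@Dj;H=P[...,2]
k=(abs(X)<15)&(H>12)&(H<25);y=Y[k];print('trailing end y',np.percentile(y,[1,99,99.8]).round(1))
for y0 in (40,55,65): 
    m=(Y>y0)&(Y<y0+8)&(H>12)&(H<25)&(abs(X)<26);print(y0,np.percentile(X[m],[1,99]).round(1))
cv2.imwrite('pics/w7.png',im[...,::-1]);go(jig(2,57,45),5,-10.3)
E
```

```text
jig TCP x 0.4 y 58.3 z 5.7
trailing end y [-5.3 83.6 84.9]
40 [-15.8  24.9]
55 [-14.9  25.6]
65 [-14.6  25.6]
pos [488.8  31.1   5.8] xax [ 0.98  -0.178  0.086] yaw -10.32 lean 4.95 tilt y.z 0.0001 F [-0.4 -0.2  0.5] w 85.5 t 9.35
d cm [ 0.46 -0.15 -3.9 ] rows 2
rot deg [ 0.01  0.05 -0.02]
```

View pics/w7.png

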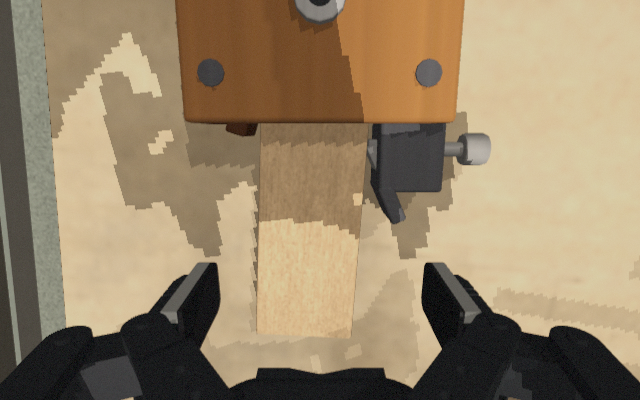

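The piece sits in the channel mouth with its tail at (305,335) px, swung about 5 mm toward +x by the catch. It is released. I'll go up, back, shut the fingers and come down behind it.

{"api": "send_rows", "payload": {
  "targets": [
    {"x": 0, "y": 0, "z": -2, "ax": 0, "ay": 0, "az": 0, "gripper": -1},
    {"x": 0, "y": 0, "z": -2.5, "ax": 0, "ay": 0, "az": 0, "gripper": -1},
    {"x": -2, "y": -0.2, "z": 0, "ax": 0, "ay": 0, "az": 0, "gripper": 1},
    {"x": -2.5, "y": -0.2, "z": 0, "ax": 0, "ay": 0, "az": 0, "gripper": 1},
    {"x": -1.2, "y": 0, "z": 0, "ax": 0, "ay": 0, "az": 0, "gripper": 1}
  ]
}}

```text
clock: 9.77
position: [427.5, 45.6, 45.7]
ee_rot: [0.995, -0.09, 0.043, 0.004]
contact_force: [0.4, -0.1, -0.3]
gripper_width: 51.6
grasp_force: 0.0
```

{"api": "send_rows", "payload": {
  "targets": [
    {"x": 0, "y": 0, "z": 0, "ax": 0, "ay": 0, "az": 0, "gripper": 1},
    {"x": 0, "y": 0, "z": 0, "ax": 0, "ay": 0, "az": 0, "gripper": 1},
    {"x": 0, "y": 0, "z": 0, "ax": 0, "ay": 0, "az": 0, "gripper": 1},
    {"x": 0, "y": 0, "z": 0, "ax": 0, "ay": 0, "az": 0, "gripper": 1},
    {"x": 0, "y": 0, "z": 0, "ax": 0, "ay": 0, "az": 0, "gripper": 1}
  ]
}}

```text
clock: 10.18
position: [430.9, 46.2, 45.7]
ee_rot: [0.995, -0.09, 0.043, 0.004]
contact_force: [0.4, -0.0, 0.2]
gripper_width: 0.1
grasp_force: 0.0
```

```bash
cat > tail.py <<'E'
from h import *
where();im,d=arm.get_image('wrist');P=pts('wrist',d);q=P[...,:2]-Z;X=q@Nj;Y=-q@Dj;H=P[...,2]
k=(abs(X)<20)&(H>10)&(H<25)&(Y>-4)&(Y<140)
l=cv2.morphologyEx(k.astype(np.uint8),cv2.MORPH_OPEN,np.ones((3,3)))>0
y=Y[l];print('trailing y',np.percentile(y,[90,99,99.8]).round(1))
for y0 in range(0,90,15):
    m=l&(Y>y0)&(Y<y0+8)
    m2=(Y>y0)&(Y<y0+8)&(H>12)&(H<25)&(abs(X)<30)
    if m2.sum()>20:print(y0,np.percentile(X[m2],[1,99]).round(1))
cv2.imwrite('pics/w8.png',im[...,::-1])
E
python3 tail.py; python3 -c "
from h import *
go(jig(4,110,6),5,-10.3)"
```

```text
jig TCP x 5.0 y 117.9 z 45.7
trailing y [74.3 84.1 85.3]
0 [-29.4  22.4]
15 [-29.4  23.2]
30 [-29.1  24.3]
45 [-15.8  25.2]
60 [-14.8  26.1]
75 [-14.  27.]
pos [430.7  46.1  45.6] xax [ 0.98  -0.179  0.087] yaw -10.34 lean 4.99 tilt y.z -0.0003 F [-0.5 -0.2 -0.9] w 0.3 t 10.2333
d cm [0.46 0.09 4.02] rows 2
rot deg [-0.02  0.01 -0.04]
```

{"api": "send_rows", "payload": {
  "targets": [
    {"x": 0, "y": 0, "z": 1.5, "ax": 0, "ay": 0, "az": 0, "gripper": 1},
    {"x": 0, "y": 0, "z": 1.5, "ax": 0, "ay": 0, "az": 0, "gripper": 1},
    {"x": 0, "y": 0, "z": 1, "ax": 0, "ay": 0, "az": 0, "gripper": 1},
    {"x": 0.7, "y": 0, "z": 0.05, "ax": 0, "ay": 0, "az": 0, "gripper": 1},
    {"x": 0.7, "y": 0, "z": 0.05, "ax": 0, "ay": 0, "az": 0, "gripper": 1}
  ]
}}

```text
clock: 10.65
position: [447.6, 42.6, 5.7]
ee_rot: [0.995, -0.09, 0.043, 0.004]
contact_force: [0.8, -0.6, 0.8]
gripper_width: 0.1
grasp_force: 0.0
```

{"api": "send_rows", "payload": {
  "targets": [
    {"x": 0.4, "y": 0, "z": 0.05, "ax": 0, "ay": 0, "az": 0, "gripper": 1},
    {"x": 0.4, "y": 0, "z": 0.05, "ax": 0, "ay": 0, "az": 0, "gripper": 1},
    {"x": 0.4, "y": 0, "z": 0, "ax": 0, "ay": 0, "az": 0, "gripper": 1},
    {"x": 0.4, "y": 0, "z": 0.05, "ax": 0, "ay": 0, "az": 0, "gripper": 1},
    {"x": 0.4, "y": 0, "z": 0.05, "ax": 0, "ay": 0, "az": 0, "gripper": 1}
  ]
}}

```text
clock: 11.07
position: [467.2, 39.2, 6.1]
ee_rot: [0.995, -0.09, 0.043, 0.004]
contact_force: [-2.9, 0.5, 2.8]
gripper_width: 0.3
grasp_force: 1.6
```

```bash
python3 tail.py; python3 -c "
from h import *
go(jig(4,60,6),5,-10.3)"
```

```text
jig TCP x 4.6 y 81.0 z 6.1
trailing y [62.5 73.5 74. ]
0 [-29.3  23.1]
15 [-29.3  24. ]
30 [-28.  25.]
45 [-15.   25.9]
60 [-14.1  26.7]
pos [468.2  39.5   6.2] xax [ 0.98  -0.178  0.088] yaw -10.31 lean 5.04 tilt y.z -0.0009 F [0.7 0.2 0.5] w 0.2 t 11.1167
d cm [1.99 0.11 0.19] rows 1
rot deg [-0.05 -0.04 -0.01]
```

The piece slides with about 3 N. I'll continue.

{"api": "send_rows", "payload": {
  "targets": [
    {"x": 0.5, "y": 0, "z": 0.05, "ax": 0, "ay": 0, "az": 0, "gripper": 1},
    {"x": 0.5, "y": 0, "z": 0.05, "ax": 0, "ay": 0, "az": 0, "gripper": 1},
    {"x": 0.5, "y": 0, "z": 0.05, "ax": 0, "ay": 0, "az": 0, "gripper": 1},
    {"x": 0.5, "y": 0, "z": 0.05, "ax": 0, "ay": 0, "az": 0, "gripper": 1},
    {"x": 0.5, "y": 0, "z": 0.05, "ax": 0, "ay": 0, "az": 0, "gripper": 1}
  ]
}}

```text
clock: 11.53
position: [489.0, 33.3, 4.8]
ee_rot: [0.995, -0.09, 0.04, 0.006]
contact_force: [-8.2, 0.4, 5.2]
gripper_width: -0.2
grasp_force: 3.9
```

{"api": "send_rows", "payload": {
  "targets": [
    {"x": 0.5, "y": 0, "z": 0.05, "ax": 0, "ay": 0, "az": 0, "gripper": 1},
    {"x": 0.5, "y": 0, "z": 0.05, "ax": 0, "ay": 0, "az": 0, "gripper": 1},
    {"x": 0.5, "y": 0, "z": 0.05, "ax": 0, "ay": 0, "az": 0, "gripper": 1},
    {"x": 0.4, "y": 0, "z": 0.05, "ax": 0, "ay": 0, "az": 0, "gripper": 1},
    {"x": 0, "y": 0, "z": 0, "ax": 0, "ay": 0, "az": 0, "gripper": 1}
  ]
}}

```text
clock: 11.95
position: [508.0, 29.6, 4.1]
ee_rot: [0.995, -0.091, 0.04, 0.006]
contact_force: [-5.0, -0.8, 0.8]
gripper_width: -0.3
grasp_force: 2.2
```

```bash
python3 tail.py; python3 -c "
from h import *
go(jig(4,11,6),5,-10.3)"
```

```text
jig TCP x 2.5 y 39.0 z 4.1
trailing y [27.4 32.9 33.2]
0 [-29.4  22.3]
15 [-29.4  22.8]
30 [-29.5  14.9]
pos [508.1  29.7   4.1] xax [ 0.98  -0.18   0.081] yaw -10.41 lean 4.65 tilt y.z 0.0034 F [-4.1 -1.8 -0.1] w 0.1 t 12.0
d cm [ 2.81 -0.14  0.04] rows 1
rot deg [ 0.21  0.35 -0.11]
```

View pics/w8.png

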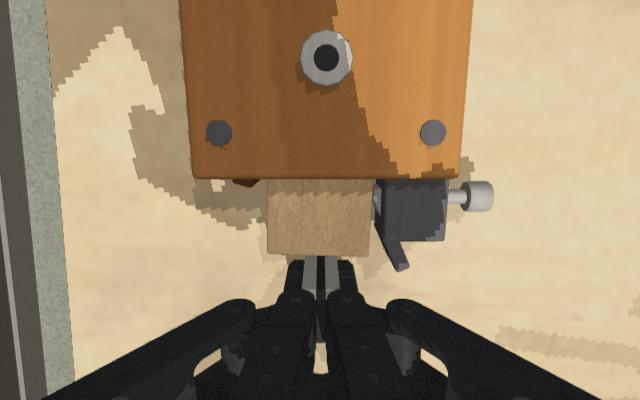

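The piece is now straight in the channel (318,215) px, its tail about 30 mm out, with the fingers centred behind it. Pushing further.

{"api": "send_rows", "payload": {
  "targets": [
    {"x": 0.5, "y": -0.1, "z": 0, "ax": 0.2, "ay": 0.3, "az": 0, "gripper": 1},
    {"x": 0.4, "y": -0.05, "z": 0.05, "ax": 0, "ay": 0, "az": 0, "gripper": 1},
    {"x": 0.4, "y": 0, "z": 0, "ax": 0, "ay": 0, "az": 0, "gripper": 1},
    {"x": 0.4, "y": 0, "z": 0.05, "ax": 0, "ay": 0, "az": 0, "gripper": 1},
    {"x": 0.4, "y": 0, "z": 0, "ax": 0, "ay": 0, "az": 0, "gripper": 1}
  ]
}}

```text
clock: 12.42
position: [527.7, 27.0, 4.4]
ee_rot: [0.995, -0.091, 0.042, 0.004]
contact_force: [-5.5, -1.7, 0.7]
gripper_width: 0.1
grasp_force: 2.5
```

```bash
python3 tail.py; python3 -c "
from h import *
go(jig(4,11,6),5,-10.3)"
```

```text
jig TCP x 3.4 y 19.3 z 4.4
trailing y [11.1 11.9 12.2]
0 [-29.3  22.6]
15 [-29.9 -22.2]
pos [529.2  27.4   4.7] xax [ 0.98  -0.18   0.086] yaw -10.4 lean 4.92 tilt y.z 0.0002 F [-3.3 -1.2 -0.2] w 0.1 t 12.4667
d cm [ 0.69  0.   -0.07] rows 1
rot deg [ 0.02  0.08 -0.1 ]
```

{"api": "send_rows", "payload": {
  "targets": [
    {"x": 0.3, "y": 0, "z": 0.05, "ax": 0, "ay": 0, "az": 0, "gripper": 1},
    {"x": 0.3, "y": 0, "z": 0, "ax": 0, "ay": 0, "az": 0, "gripper": 1},
    {"x": 0.3, "y": 0, "z": 0.05, "ax": 0, "ay": 0, "az": 0, "gripper": 1},
    {"x": 0.2, "y": 0, "z": 0, "ax": 0, "ay": 0, "az": 0, "gripper": 1},
    {"x": 0, "y": 0, "z": 0, "ax": 0, "ay": 0, "az": 0, "gripper": 1}
  ]
}}

```text
clock: 12.88
position: [538.3, 25.3, 4.4]
ee_rot: [0.995, -0.091, 0.041, 0.004]
contact_force: [-6.7, -1.0, 0.2]
gripper_width: -0.1
grasp_force: 3.3
```

```bash
python3 tail.py; python3 -c "
from h import *
go(jig(4,4.5,6),5,-10.3)"
```

```text
jig TCP x 3.7 y 8.5 z 4.4
trailing y [3.4 8.5 9.1]
0 [-29.7  15.7]
15 [-24.7 -22. ]
pos [538.3  25.3   4.4] xax [ 0.98  -0.18   0.083] yaw -10.42 lean 4.79 tilt y.z 0.001 F [-6.5 -0.4 -0.5] w 0.3 t 12.9333
d cm [ 0.41 -0.03 -0.13] rows 1
rot deg [ 0.07  0.21 -0.11]
```

{"api": "send_rows", "payload": {
  "targets": [
    {"x": 0.2, "y": 0, "z": 0, "ax": 0, "ay": 0, "az": 0, "gripper": 1},
    {"x": 0.2, "y": 0, "z": 0, "ax": 0, "ay": 0, "az": 0, "gripper": 1},
    {"x": 0, "y": 0, "z": 0, "ax": 0, "ay": 0, "az": 0, "gripper": 1},
    {"x": 0, "y": 0, "z": 0, "ax": 0, "ay": 0, "az": 0, "gripper": 1}
  ]
}}

```text
clock: 13.27
position: [540.0, 24.4, 4.4]
ee_rot: [0.995, -0.091, 0.039, 0.005]
contact_force: [-12.8, 0.2, 2.4]
gripper_width: -0.3
grasp_force: 6.0
```

```bash
python3 tail.py; python3 -c "
from h import *
go(jig(4,4.5,6),5,-10.3)"
```

```text
jig TCP x 3.0 y 6.7 z 4.4
trailing y [5.  8.2 8.9]
0 [-29.7  14.9]
15 [-24.3 -22.1]
pos [539.9  24.3   4.4] xax [ 0.98  -0.181  0.08 ] yaw -10.43 lean 4.56 tilt y.z 0.0028 F [-12.6   0.1   3.1] w -0.0 t 13.3167
d cm [ 0.23 -0.1  -0.15] rows 1
rot deg [ 0.17  0.44 -0.13]
```

View pics/w8.png

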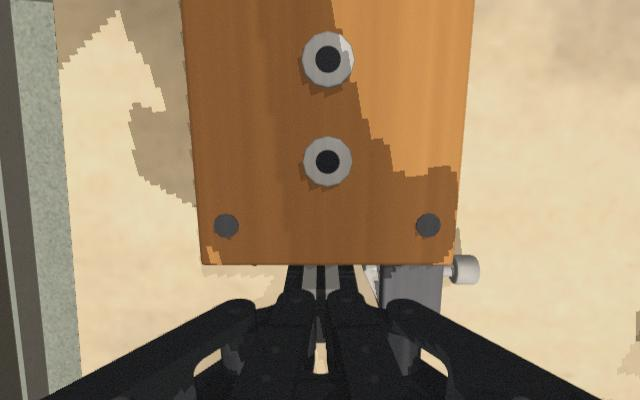

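The knob now sits close to the housing (465,270) px and the nose is out at (372,272), so the catch has snapped. The force has risen to 12.6 N, near the hard stop. I'll back off and look.

{"api": "send_rows", "payload": {
  "targets": [
    {"x": -0.5, "y": 0, "z": 0, "ax": 0, "ay": 0, "az": 0, "gripper": 1},
    {"x": -1.2, "y": 0, "z": -0.1, "ax": 0, "ay": 0, "az": 0, "gripper": 1},
    {"x": -1.5, "y": 0, "z": -0.5, "ax": 0, "ay": 0, "az": 0, "gripper": 1},
    {"x": -1.5, "y": 0, "z": -1, "ax": 0, "ay": 0, "az": 0, "gripper": 1},
    {"x": -1, "y": 0, "z": -1, "ax": 0, "ay": 0, "az": 0, "gripper": 1}
  ]
}}

```text
clock: 13.73
position: [488.0, 37.3, 27.2]
ee_rot: [0.995, -0.089, 0.046, 0.002]
contact_force: [0.6, 0.5, -0.0]
gripper_width: -0.1
grasp_force: 0.0
```

{"api": "send_rows", "payload": {
  "targets": [
    {"x": -1.5, "y": 0, "z": -2, "ax": 0, "ay": 0, "az": 0, "gripper": 1},
    {"x": 0, "y": 0, "z": 0, "ax": 0, "ay": 0, "az": 0, "gripper": 1},
    {"x": 0, "y": 0, "z": 0, "ax": 0, "ay": 0, "az": 0, "gripper": 1},
    {"x": 0, "y": 0, "z": 0, "ax": 0, "ay": 0, "az": 0, "gripper": 1}
  ]
}}

```text
clock: 14.07
position: [473.0, 40.5, 45.9]
ee_rot: [0.995, -0.089, 0.047, 0.002]
contact_force: [0.5, -0.5, 0.0]
gripper_width: -0.2
grasp_force: 0.0
```

```bash
python3 tail.py; python3 -c "
from h import *
print(arm.read_state()['contact_force'])
a=cv2.imread('pics/w8.png')[:260,140:540];cv2.imwrite('pics/w9.png',cv2.resize(a,None,fx=2,fy=2,interpolation=2))"
```

```text
jig TCP x 6.9 y 75.4 z 45.9
trailing y [ 2.5  8.9 10.2]
0 [-29.9  -5.8]
15 [-29.9 -22.4]
30 [-29.9 -28. ]
[0.9294037  0.45071566 0.01858831]
```

View pics/w9.png

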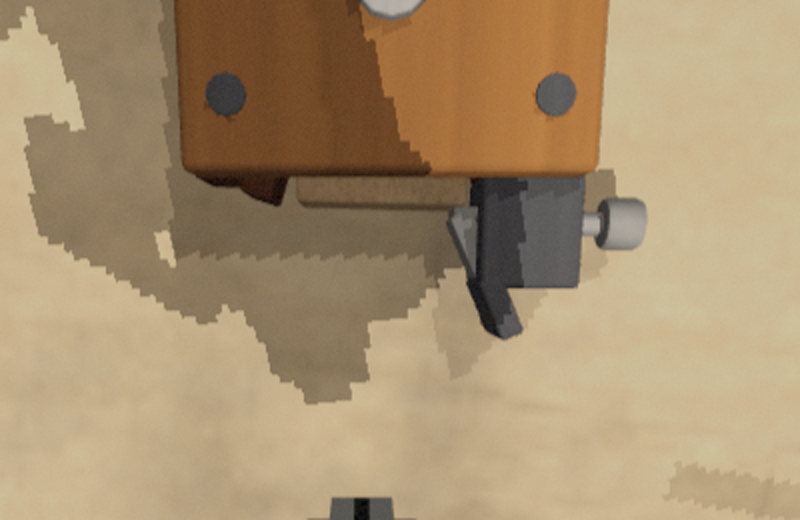

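The nose (460,235) has sprung out behind the piece's end (385,195), holding it just outside the bridge. The hand is clear and the force reads zero, so I'll hand in.

```bash
python3 -c "
from bench import arm
print(arm.job_done())"
```

```text
the job is handed in; nothing more can be done
None
```

The workpiece is in the jig: the last wrist picture shows the catch sprung out behind it. The hand was clear with zero contact force, and I never moved near the bystanders. I handed the job in at about 14 s, and no verdict came back.

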